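# Set out the sugar caddy

## Robot

A 6-joint arm with a two-finger parallel gripper is mounted at the origin on the work surface. World frame = base frame: x ahead of the robot, y to its left, z up, the work surface at z = 0. Lengths are in m, angles in rad, forces in N, time in s.
With the tool pointing down it reaches from about 0.35 to 0.925 m from the base axis. Payload 6.4 kg.
Tool frame: the origin (TCP) lies midway between the tips of the shut fingers; the grasp point (between the pads) lies 19 mm behind it; z points along the fingers, y is the line along which they close (so a half turn about z gives the same grasp; the last joint's range is limited). The gripper opens to 94 mm and grips with 3 to 60 N. Pads are 16 mm wide; open, the fingers measure 119 mm over their backs; the gripper's body (75 mm by 177 mm) begins 78 mm behind the grasp point.
Start: joints at [1.12, 0.245, 1.558, -0, 1.339, -0.174], TCP at [0.178, 0.625, 0.205] pointing down, gripper open.
Joint ranges: [-3.13, 3.13], [-1.02, 2.26], [0.13, 2.54], [-0.95, 4.09], [0.21, 2.88], [-2.74, 2.74]. Speed limits (rad/s): [2.57, 2.57, 3.14, 3.14, 3.14, 3.14].

## Interface

Orientations are given as a unit quaternion [w, x, y, z].
In Python, from station import * gives the robot as it stands.
- The arm moves only by the tool step_arm, never from a script. Its argument "increments" is a list of rows, each a list of 2 entries, a list of its own where there are three numbers: the shift along the tool's x, y, z in units of 100 mm (1.0 is 100 mm), then the turn about the tool's z in units of 0.5 rad (1.0 is 0.5 rad). In form: [[[x, y, z], twist], ...]. A call has 1 to 20 rows; each row is the pose to reach, as a shift and turn from the pose commanded when the call began, along the tool's axes at that moment; what a row does not reach only later rows make up. A row lasts 1/12 s, in which the tool goes at most 41.7 mm and 7.16 degrees, less where a joint would pass 70% of its speed; a pose out of reach is approached as far as the arm can. A call with a number of a shift or a turn outside -1 to 1 is refused whole. A call with a gripper value outside its range is refused whole. "claw" is the closure, from 0 (fully open) to 1 (shut), set as the call begins (left out, the last holds). The fingers move at their own pace and stop on an object; "squeeze" is the grip in N (left out, the last holds). Time passes only in rows, so rows that repeat a pose let the fingers close. It gives the time, the measured TCP pose, the force, the opening and the grip force at its end, in the units of the state.
- read_state(): the state, without advancing time (a new reading comes with each control period).
- get_image(name): name is "scene" or "side" or "wrist"; returns (picture, depth): 400x640x3 uint8, red, green, blue; 400x640 float32, m along the optical axis (not along the pixel's ray), 0 where there is no reading.
- calibration(name): a dict with "intrinsics" (3x3 intrinsics, pixels), "rvec" (rotation vector, rad) and "tvec" (3), from world to camera coordinates, as OpenCV has them. Camera axes: x right, y down, z forward; pixel columns grow to the right and rows downward; lengths in m; the calibration is good to about 2 mm. The wrist camera is an equidistant fisheye: a pixel r from the principal point sees the ray r / f radians off the axis. A picture is of the moment at which its call begins: read the wrist's pose just before it. calibration takes no time and is no camera call; for the wrist camera it gives the pose at the moment of the call.
- hand_in(): hands the job in; it is judged then, once.
The state is a dict: "time_s": time; "qpos": joint angles; "qd": joint speeds; "effort": joint torques, N m; "position": TCP position; "ee_rot": TCP orientation; "ft_force": force on the tool from outside, world axes, zero at the start; "torque": the same for the moment, N m; "grip_width": opening from 0.0 (shut) to 1.0 (fully open); "grip_force": force on a finger pad.
Only numpy, scipy, OpenCV 4.12 (cv2) and the standard library are available. Lean on these libraries where they do the work, as an engineer would, in place of code of your own. Each camera call takes 0.05 s, during which the arm holds its last target. There are 200 camera calls.

## Task

Set out the sugar for the rum drinks: with the fingertips under its upturned front lip, flip the wooden caddy's hinged lid up and over its balance point so that it stays open by itself. Then push the shallow round dish along the sideboard, without lifting or tipping it, until it rests against the middle of the caddy's front, to catch the crumbs. Leave the jigger and the small bottle beside the caddy where they stand.

Things in the scene. Friction and masses are not known exactly. Their poses are not given: they have to be found in the camera images.
- caddy: Sugar caddy, an open dark wooden box with a hinged lid, fixed to the sideboard: 110 deep (x) x 160 wide (y), its rim 70 mm high. Origin: centre of its underside. Its x axis points level from the front to the hinged back, y to its left, z up. The front is the plain 160 mm wide wall 55 mm towards -x from the origin; it faces the robot, give or take 15 degrees.
- caddy_lid (a joint): The caddy's lid (160 wide x 110 deep x 10 mm thick, about 180 g, lying on the rim): hinge angle in rad, 0 closed, growing as the front goes up and back. Free-swinging hinge with slight drag: below about 1.45 it falls shut, past that it falls back onto its stop at 1.95 and stays there. From the middle of its front edge an upturned lip, 70 mm wide and 8 mm thick, juts out forwards and up at 45 degrees, ending in a round bead 10 mm thick.
- lid_lip (a point): Centre of the round bead (10 mm thick, 74 mm long along the caddy's y) at the free end of the lid's upturned lip: closed, 80 mm in front of the caddy's origin (25 mm in front of its front wall) and 100 mm above the sideboard; from the hinge line 135 mm towards the front and 30 mm up. Its axes turn with the lid and are the caddy's when closed.
- lid_hinge (a point): Middle of the hinge line, at the top of the caddy's back (55 mm behind the caddy's origin, 70 mm up, level with the lid's underside). The hinge line runs along the caddy's y axis.
- dish: Shallow round open ceramic dish, loose, about 300 g: 110 mm across the rim, 96 mm across the foot, 32 mm high, wall 5 mm, inner floor 6 mm above the sideboard. Origin: centre of its underside, z up. It stands to one side of the caddy, a little in front of it; either side.
- jigger: Hourglass-shaped steel jigger, loose, standing on its wide end: 48 mm across, 74 mm high. Stands on the other side of the caddy from the dish. Not to be moved. Origin: centre of its underside.
- bitters: Small bottle, loose, 42 mm across, 120 mm high, beside the back left corner of the caddy. Not to be moved. Origin: centre of its underside.
There are look-alikes about, which are no part of the job. There is more than one size of the dish; the job needs the middle-sized.

How it is judged:
By the outcome, as a careful person would: the job done as asked, in the order asked, and still so for the second after the job is handed in, with the robot touching nothing.
It also fails if it takes over 54 s, if anything falls off the work surface, if the arm or the gripper's body presses on something with over 40 N, if the wrist force passes 120 N, or if a joint passes its speed limit or range.

## Working session

There is one attempt and no reset: what is moved stays moved. The work goes in short steps, Python scripts to look and compute and a tool call to move; the robot and the scene stay as the last step left them, time stands still between calls to the robot, and variables do not carry over. Pictures are saved under pics/ and viewed, at most 10 in all, crops included, and the job is handed in when it is done.

Besides the shell and the picture viewer there is one more tool, called after "Request:" as name(argument=value, ...) on one line, values as JSON. step_arm: Moves the arm, as the interface text tells. Its arguments: {"type":"object","properties":{"increments":{"type":"array"},"claw":{"type":"number"},"squeeze":{"type":"number"}},"required":["increments"]}

```bash
ls; mkdir -p pics
cat > h.py <<'E'
from station import *
import numpy as np, cv2
from scipy.spatial.transform import Rotation as R
def cam(n):
    c=calibration(n);K=np.array(c["intrinsics"]);Rm=cv2.Rodrigues(np.array(c["rvec"],float))[0];t=np.array(c["tvec"],float).ravel();return K,Rm,t
def cloud(d,K,Rm,t):
    v,u=np.indices(d.shape);P=np.stack([(u-K[0,2])/K[0,0]*d,(v-K[1,2])/K[1,1]*d,d],-1)
    return (P-t)@Rm
E
python3 - <<'E'
from h import *
s=read_state();print(s)
for n in("scene","side"):
    im,d=get_image(n);K,Rm,t=cam(n);print(n,K,-Rm.T@t,Rm[2])
    cv2.imwrite(f"pics/{n}0.png",im[...,::-1]);np.savez(f"{n}0.npz",im=im,d=d,K=K,Rm=Rm,t=t)
E
```

```text
pics
{'time_s': 0.0, 'qpos': array([ 1.11989732e+00,  2.45766919e-01,  1.55896722e+00, -2.21833577e-05,
        1.33870147e+00, -1.74091620e-01]), 'qd': array([ 6.28928361e-04,  3.19384266e-04,  1.53345380e-03,  5.42296114e-04,
        2.38699228e-04, -8.84326234e-05]), 'effort': array([-1.79588977e-03, -4.15818930e+01, -3.14610136e+01,  6.84419763e-02,
        3.31954658e-02, -1.50482529e-04]), 'position': array([0.17737296, 0.62472511, 0.20440068]), 'ee_rot': array([-2.73024323e-04,  1.37959651e-01,  9.90437421e-01, -8.80167646e-04]), 'ft_force': array([-0.10833562,  0.58511708, -0.58823488]), 'torque': array([ 0.01919202, -0.01129556, -0.00143807]), 'grip_force': 0.0, 'grip_width': 0.9994303127528004}
scene [[445.42256353   0.         317.51532443]
 [  0.         445.42256353 198.23936215]
 [  0.           0.           1.        ]] [ 1.04391757 -0.0275271   0.84137855] [-0.57023356  0.02682341 -0.82104457]
side [[473.71013929   0.         322.82118847]
 [  0.         473.71013929 209.56736171]
 [  0.           0.           1.        ]] [ 0.09288597 -0.73224998  0.73683541] [ 0.42191359  0.67137439 -0.60929907]
```

View pics/scene0.png

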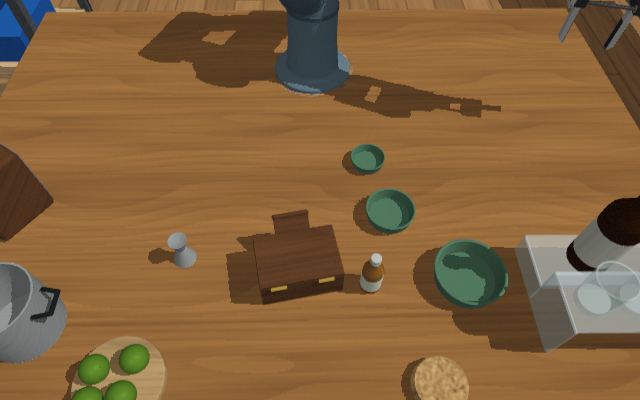

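View pics/side0.png

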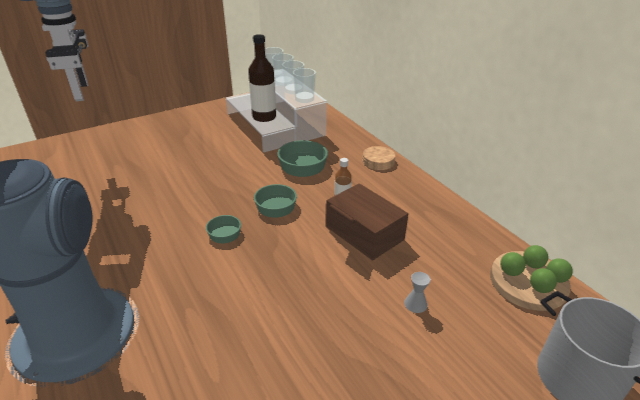

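The scene view shows the caddy at about (298,262) with its lip at (291,222), and the middle dish at (390,210). The small dish is at (367,158) and the large one at (470,272). The jigger is at (182,250) and the bottle at (372,272). The side view agrees with this.

Run:
```python
from h import *
for n in("scene","side"):
    z=np.load(n+"0.npz");im=z["im"];P=cloud(z["d"],z["K"],z["Rm"],z["t"]);ok=z["d"]>0
    hsv=cv2.cvtColor(im,cv2.COLOR_RGB2HSV)
    # dishes: green
    g=((hsv[...,0]>60)&(hsv[...,0]<95)&(hsv[...,1]>60)&ok&(P[...,2]>.003)&(P[...,2]<.1)).astype(np.uint8)
    k,l,st,ce=cv2.connectedComponentsWithStats(g)
    for i in range(1,k):
        if st[i,4]<200: continue
        q=P[l==i]; top=np.percentile(q[:,2],97); r=q[q[:,2]>top-.006]
        A=np.c_[2*r[:,:2],np.ones(len(r))];s=np.linalg.lstsq(A,(r[:,:2]**2).sum(1),rcond=None)[0]
        print(n,"dish",ce[i].round(),s[:2].round(4),"R",np.sqrt(s[2]+s[0]**2+s[1]**2).round(4),"top",top.round(4))
    # caddy region
    X,Y,Z=P[...,0],P[...,1],P[...,2]
    m=ok&(X>.4)&(X<.8)&(Y>-.2)&(Y<.15)&(Z>.072)&(Z<.088)&(hsv[...,0]<25)&(hsv[...,2]<140)
    k,l,st,ce=cv2.connectedComponentsWithStats(m.astype(np.uint8))
    i=1+np.argmax(st[1:,4]);q=P[l==i]
    rect=cv2.minAreaRect(q[:,:2].astype(np.float32)*1000);print(n,"lid",len(q),np.median(q[:,2]),rect,cv2.boxPoints(rect).round(0).tolist())
    m=ok&(X>.4)&(X<.8)&(Y>-.2)&(Y<.15)&(Z>.093)&(Z<.11)
    k,l,st,ce=cv2.connectedComponentsWithStats(m.astype(np.uint8))
    for i in range(1,k):
        if st[i,4]>20:
            q=P[l==i];print(n,"high",ce[i].round(),q.mean(0).round(4),q.min(0).round(4),q.max(0).round(4))
    m=ok&(X>.4)&(X<.9)&(Y>-.3)&(Y<.2)&(Z>.02)&(Z<.14)&(hsv[...,0]>=0)
    for nm,(a,b,c,dd) in dict(jig=(.45,.75,-.36,-.2),bit=(.5,.8,.06,.16)).items():
        w=ok&(X>a)&(X<b)&(Y>c)&(Y<dd)&(Z>.04)&(Z<.14)
        if nm=="bit": w&=(Z>.085)
        q=P[w]
        if len(q): print(n,nm,np.median(q,0).round(3),q.min(0).round(3),q.max(0).round(3))
```

```text
scene dish [367. 157.] [0.3569 0.1227] R 0.0389 top 0.0243
scene dish [390. 210.] [0.5117 0.1569] R 0.0514 top 0.0318
scene dish [470. 273.] [0.6697 0.2945] R 0.068 top 0.042
scene lid 4581 0.07932730126698496 ((640.0021362304688, -46.83476257324219), (122.33381652832031, 160.1376495361328), 9.705799102783203) [[566.0, 22.0], [593.0, -136.0], [714.0, -115.0], [687.0, 42.0]]
scene high [290. 217.] [ 0.5713 -0.0589  0.0997] [ 0.5578 -0.094   0.093 ] [ 0.5857 -0.0232  0.1069]
scene high [374. 266.] [0.683  0.0954 0.1006] [0.6756 0.0878 0.0936] [0.6862 0.1061 0.1091]
scene jig [ 0.606 -0.282  0.071] [ 0.586 -0.301  0.04 ] [ 0.623 -0.266  0.076]
scene bit [0.682 0.096 0.111] [0.668 0.085 0.085] [0.69  0.11  0.123]
side lid 2088 0.07861653413368636 ((633.0770263671875, -48.86402893066406), (128.05926513671875, 161.8894500732422), 9.379132270812988) [[557.0, 21.0], [583.0, -139.0], [709.0, -118.0], [683.0, 41.0]]
side high [343. 167.] [0.6688 0.0915 0.1011] [0.6611 0.0827 0.093 ] [0.6796 0.1015 0.1095]
side high [342. 214.] [ 0.5615 -0.065   0.1011] [ 0.5529 -0.0976  0.0939] [ 0.5787 -0.0255  0.106 ]
side jig [ 0.598 -0.285  0.07 ] [ 0.582 -0.303  0.04 ] [ 0.619 -0.265  0.076]
side bit [0.668 0.091 0.105] [0.658 0.081 0.085] [0.684 0.104 0.121]
```

Request:
step_arm(increments=[[[-0.1,-0.1,0],0],[[-0.3,-0.32,0],0],[[-0.55,-0.58,0],0],[[-0.8,-0.85,0],0],[[-0.89,-0.94,0],0]], claw=0.68)

```text
time_s: 0.52
position: [0.2385, 0.5074, 0.2047]
ee_rot: [-0.0, 0.139, 0.99, -0.001]
ft_force: [0.2, -0.2, -0.1]
grip_width: 0.679
grip_force: 0.0
```

Request:
step_arm(increments=[[[-0.22,-0.23,0],0],[[-0.45,-0.47,0],0],[[-0.67,-0.7,0],0],[[-0.89,-0.94,0],0]])

```text
time_s: 0.85
position: [0.2977, 0.3948, 0.2053]
ee_rot: [-0.0, 0.138, 0.99, 0.0]
ft_force: [0.6, 0.7, 0.3]
grip_width: 0.399
grip_force: 0.0
```

Request:
step_arm(increments=[[[-0.22,-0.23,0],0],[[-0.45,-0.47,0],0],[[-0.67,-0.7,0],0],[[-0.89,-0.94,0],0]])

```text
time_s: 1.18
position: [0.3578, 0.28, 0.2054]
ee_rot: [0.0, 0.138, 0.99, 0.0]
ft_force: [0.6, -0.0, 1.0]
grip_width: 0.319
grip_force: 0.0
```

Request:
step_arm(increments=[[[-0.22,-0.23,0],0],[[-0.45,-0.47,0],0],[[-0.67,-0.7,0],0],[[-0.89,-0.94,0],0]])

```text
time_s: 1.52
position: [0.4179, 0.1652, 0.2055]
ee_rot: [0.0, 0.138, 0.99, 0.0]
ft_force: [-0.3, -0.7, 0.0]
grip_width: 0.325
grip_force: 0.0
```

Request:
step_arm(increments=[[[-0.22,-0.23,0],0],[[-0.45,-0.47,0],0],[[-0.67,-0.7,0],0],[[-0.89,-0.94,0],0]])

```text
time_s: 1.85
position: [0.4779, 0.0503, 0.2054]
ee_rot: [0.0, 0.138, 0.99, 0.0]
ft_force: [0.9, 0.5, -0.1]
grip_width: 0.324
grip_force: 0.0
```

Request:
step_arm(increments=[[[-0.22,-0.23,0],-0.22],[[-0.45,-0.47,0],-0.45],[[-0.67,-0.7,0],-0.67],[[-0.89,-0.94,0],-0.89],[[-0.89,-0.94,0],-0.89],[[-0.89,-0.94,0],-0.89]])

```text
time_s: 2.35
position: [0.5375, -0.064, 0.205]
ee_rot: [-0.0, -0.082, 0.997, 0.0]
ft_force: [-0.7, 0.6, 0.3]
grip_width: 0.32
grip_force: 0.0
```

Run:
```python
from h import *
s=read_state();print(s["time_s"],s["position"],s["grip_width"],s["ft_force"],s["qpos"]);print(R.from_quat(np.r_[s["ee_rot"][1:],s["ee_rot"][0]]).as_matrix())
im,d=get_image("wrist");cv2.imwrite("pics/w1.png",im[...,::-1]);K,Rm,t=cam("wrist");print(K,-Rm.T@t,Rm)
np.savez("w1.npz",im=im,d=d,K=K,Rm=Rm,t=t)
```

```text
2.35 [ 0.53745976 -0.06395261  0.20499745] 0.3204182818006481 [-0.69958391  0.6362035   0.31799189] [-3.28229044e-01 -8.91172452e-03  1.83604729e+00  4.46077284e-04
  1.31554691e+00 -2.06391157e+00]
[[-9.86455222e-01 -1.64028345e-01 -8.92478222e-04]
 [-1.64029032e-01  9.86455219e-01  7.59897494e-04]
 [ 7.55745071e-04  8.95997190e-04 -9.99999313e-01]]
[[309.70691629   0.         327.68884388]
 [  0.         309.70691629 204.22366819]
 [  0.           0.           1.        ]] [ 0.46656917 -0.07541512  0.38356574] [[-1.64845942e-01  9.86318941e-01  8.72887022e-04]
 [ 9.55788354e-01  1.59524674e-01  2.47023279e-01]
 [ 2.43504492e-01  4.15550803e-02 -9.69009153e-01]]
```

View pics/w1.png

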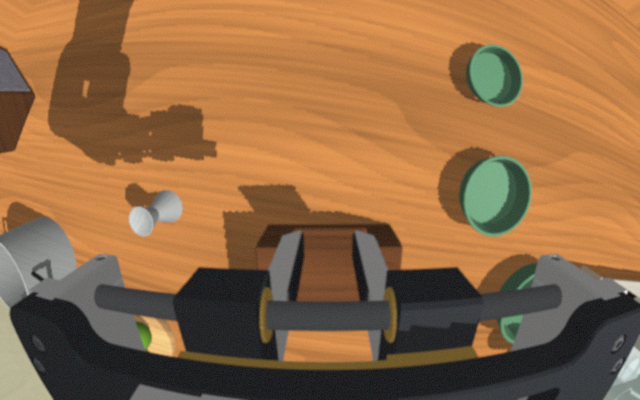

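The wrist view shows both fingers centred in front of the caddy (x from 258 to 400, y about 230), with the dishes to the right and the jigger to the left. Next I lower the fingertips below bead height and approach until contact.

Request:
step_arm(increments=[[[0,0,0.2],0],[[0,0,0.5],0],[[0,0,0.8],0],[[0,0,1.0],0]])

```text
time_s: 2.73
position: [0.5353, -0.061, 0.1028]
ee_rot: [-0.001, -0.084, 0.996, 0.001]
ft_force: [0.2, -0.0, -0.0]
grip_width: 0.317
grip_force: 0.0
```

Request:
step_arm(increments=[[[0,0,0.1],0],[[0,0,0.19],0],[[-0.04,0,0.19],0],[[-0.08,0,0.19],0],[[-0.08,0,0.19],0]])

```text
time_s: 3.15
position: [0.547, -0.062, 0.0883]
ee_rot: [0.002, -0.084, 0.996, -0.001]
ft_force: [-0.2, -0.6, 0.3]
grip_width: 0.322
grip_force: 0.0
```

Request:
step_arm(increments=[[[-0.02,0,0],0],[[-0.04,0,0],0],[[-0.04,0,0],0]])

```text
time_s: 3.4
position: [0.5499, -0.0613, 0.0873]
ee_rot: [0.001, -0.084, 0.996, -0.0]
ft_force: [-0.0, -0.8, 0.3]
grip_width: 0.321
grip_force: 0.0
```

Request:
step_arm(increments=[[[-0.02,0,0],0],[[-0.04,0,0],0],[[-0.04,0,0],0]])

```text
time_s: 3.65
position: [0.5507, -0.061, 0.0867]
ee_rot: [-0.004, -0.084, 0.996, -0.0]
ft_force: [-11.3, -2.2, 9.8]
grip_width: 0.321
grip_force: 5.6
```

Run:
```python
from h import *
o=[]
for n,b in(("scene",(210,160,410,300)),("side",(250,130,450,270))):
    im,d=get_image(n);o.append(cv2.resize(im[b[1]:b[3],b[0]:b[2],::-1],(400,280)))
cv2.imwrite("pics/c1.png",np.hstack(o));print(read_state()["ft_force"])
```

```text
[-10.66986283  -1.45935416   8.87510562]
```

View pics/c1.png

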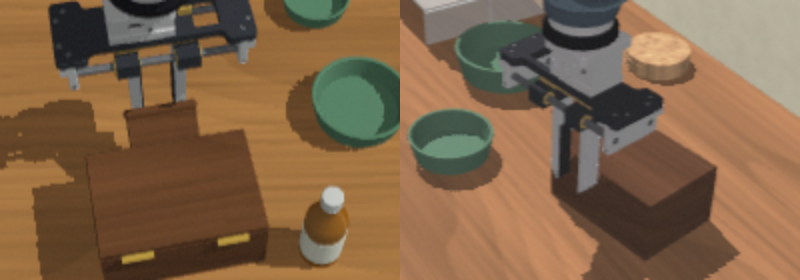

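Contact is confirmed. The crop shows both fingertips in front of and under the lip, centred on it, and the force reads about 11 N. Next I follow the bead's arc.

Request:
step_arm(increments=[[[-0.015,0,-0.06],0],[[-0.03,0,-0.12],0],[[-0.07,0,-0.23],0],[[-0.12,0,-0.34],0],[[-0.18,0,-0.44],0],[[-0.25,0,-0.54],0],[[-0.33,0,-0.63],0],[[-0.42,0,-0.72],0],[[-0.51,0,-0.8],0],[[-0.61,0,-0.86],0]])

```text
time_s: 4.58
position: [0.6134, -0.0506, 0.1739]
ee_rot: [0.0, -0.084, 0.996, -0.0]
ft_force: [-1.0, -0.8, 0.9]
grip_width: 0.32
grip_force: 0.7
```

Run:
```python
from h import *
o=[]
for n,b in(("scene",(210,110,410,250)),("side",(250,100,450,240))):
    im,d=get_image(n);o.append(cv2.resize(im[b[1]:b[3],b[0]:b[2],::-1],(400,280)))
cv2.imwrite("pics/c2.png",np.hstack(o));print(read_state()["ft_force"],read_state()["position"])
```

```text
[-0.72917292 -0.54532536  0.87145818] [ 0.61462181 -0.05052346  0.17403727]
```

View pics/c2.png

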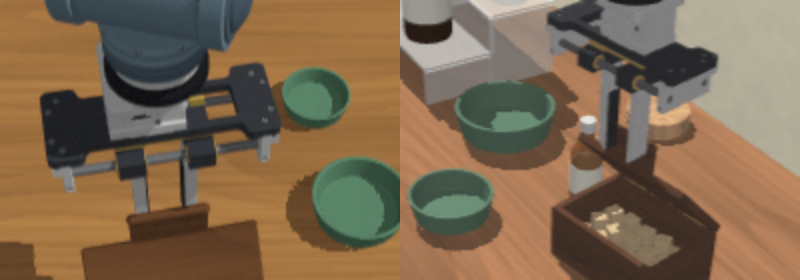

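The lid is at about 45° and riding on the fingertips, and the sugar can be seen inside. I continue over the balance point.

Request:
step_arm(increments=[[[-0.1,0,-0.06],0],[[-0.21,0,-0.11],0],[[-0.32,0,-0.15],0],[[-0.44,0,-0.18],0],[[-0.56,0,-0.21],0],[[-0.68,0,-0.22],0],[[-0.8,0,-0.22],0],[[-0.9,0,-0.21],0],[[-0.98,0,-0.2],0]])

```text
time_s: 5.43
position: [0.7098, -0.0338, 0.1916]
ee_rot: [-0.0, -0.084, 0.996, 0.0]
ft_force: [0.2, 0.7, -0.5]
grip_width: 0.32
grip_force: 0.0
```

Request:
step_arm(increments=[[[-0.08,0,0.0],0],[[-0.16,0,0.02],0],[[-0.22,0,0.03],0],[[-0.22,0,0.03],0],[[-0.1,0,0],0],[[0.1,0,0],0],[[0.3,0,0],0]])

```text
time_s: 6.02
position: [0.6796, -0.039, 0.1924]
ee_rot: [0.0, -0.084, 0.996, -0.0]
ft_force: [-0.4, 0.3, -0.4]
grip_width: 0.321
grip_force: 0.0
```

Request:
step_arm(increments=[[[0.25,0,0],0],[[0.5,0,0],0],[[0.75,0,0],0],[[1.0,0,0],0],[[1.0,0,0],0]])

```text
time_s: 6.43
position: [0.5779, -0.0557, 0.1918]
ee_rot: [-0.001, -0.083, 0.997, 0.0]
ft_force: [-0.9, -0.4, -0.6]
grip_width: 0.318
grip_force: 0.0
```

Run:
```python
from h import *
s=read_state();print(s["time_s"],s["position"],s["ft_force"])
o=[]
for n in("scene","side"):
    im,d=get_image(n);o.append(cv2.resize(im[...,::-1],(400,250)));K,Rm,t=cam(n);np.savez(n+"1.npz",im=im,d=d,K=K,Rm=Rm,t=t)
cv2.imwrite("pics/c3.png",np.hstack(o))
```

```text
6.4333 [ 0.57793361 -0.05572842  0.19179218] [-0.91992758 -0.40959865 -0.62245138]
```

View pics/c3.png

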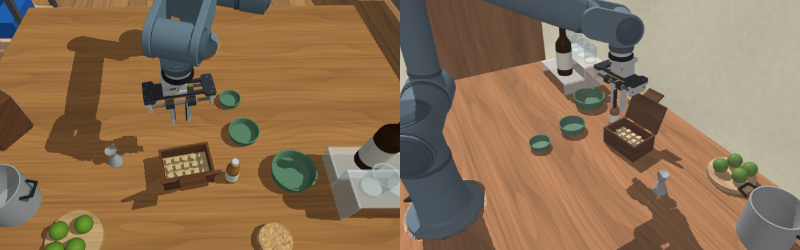

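The lid stands open by itself, and nothing else has moved. Next I re-measure the dish and the caddy front.

Run:
```python
from h import *
def onplane(uv,K,Rm,t,z):
    C=-Rm.T@t;r=np.c_[(uv-K[[0,1],[2,2]])/K[[0,1],[0,1]],np.ones(len(uv))]@Rm
    return C+r*((z-C[2])/r[:,2])[:,None]
for n,c in(("scene",(390,210)),("side",(276,202))):
    z=np.load(n+"1.npz");im=z["im"];K,Rm,t=z["K"],z["Rm"],z["t"]
    hsv=cv2.cvtColor(im,cv2.COLOR_RGB2HSV)
    g=((hsv[...,0]>50)&(hsv[...,0]<100)&(hsv[...,1]>50)).astype(np.uint8)
    k,l,st,ce=cv2.connectedComponentsWithStats(g);i=l[c[1],c[0]]
    m=(l==i)
    # outer rim: project hull at rim height; top part of silhouette (far side) = rim
    cnt=max(cv2.findContours(m.astype(np.uint8),0,1)[0],key=len)[:,0].astype(float)
    far=cnt[cnt[:,1]<ce[i][1]-2]; w=onplane(far,K,Rm,t,.032)[:,:2]
    A=np.c_[2*w,np.ones(len(w))];s=np.linalg.lstsq(A,(w**2).sum(1),rcond=None)[0]
    print(n,"dish",ce[i].round(),st[i],s[:2].round(4),np.sqrt(s[2]+s[0]**2+s[1]**2).round(4))
    # front rim of the caddy
    P=cloud(z["d"],K,Rm,t);a=np.array([.986,.166]);b=np.array([-.166,.986]);q=P[...,:2]-[.644,-.047]
    xc,yc=q@a,q@b
    f=(z["d"]>0)&(abs(xc+.052)<.02)&(abs(yc)<.1)&(P[...,2]>.066)&(P[...,2]<.076)
    print("front rim xc",np.percentile(xc[f],[2,50,98]).round(4),"yc",np.percentile(yc[f],[1,99]).round(4),f.sum())
    if n=="scene":
        p=np.polyfit(yc[f],xc[f],1);print(p)
```

```text
scene dish [390. 210.] [ 366  189   49   44 1720] [0.5121 0.1569] 0.0531
front rim xc [-0.0542 -0.0483 -0.0344] yc [-0.0785  0.0796] 385
[-0.00249445 -0.04789174]
side dish [275. 200.] [ 255  185   41   32 1043] [0.505  0.1506] 0.0514
front rim xc [-0.0587 -0.0536 -0.0335] yc [-0.0795  0.0811] 246
```

Request:
step_arm(increments=[[[0.1,0.2,0],0],[[0.2,0.5,0],0],[[0.34,0.8,0],0],[[0.34,1.0,0],0]], claw=0.52, squeeze=3)

```text
time_s: 6.87
position: [0.5304, 0.0391, 0.1925]
ee_rot: [-0.0, -0.084, 0.996, 0.0]
ft_force: [0.6, -0.6, 0.2]
grip_width: 0.478
grip_force: 0.0
```

Request:
step_arm(increments=[[[0,0.3,0],0],[[0,0.6,0],0],[[0,0.9,0],0],[[0,1.0,0],0]])

```text
time_s: 7.2
position: [0.5148, 0.1391, 0.1929]
ee_rot: [0.0, -0.086, 0.996, 0.0]
ft_force: [0.5, -1.1, 0.6]
grip_width: 0.485
grip_force: 0.0
```

Request:
step_arm(increments=[[[0,0.185,0.2],0],[[0,0.185,0.5],0],[[0,0.185,0.8],0],[[0,0.185,1.0],0],[[0,0.185,1.0],0]])

```text
time_s: 7.62
position: [0.5087, 0.1536, 0.0878]
ee_rot: [-0.004, -0.084, 0.996, -0.0]
ft_force: [-0.3, 1.0, -1.2]
grip_width: 0.483
grip_force: 0.0
```

Request:
step_arm(increments=[[[0,0,0.2],0],[[0,0,0.4],0],[[0,0,0.4],0]])

```text
time_s: 7.87
position: [0.5103, 0.1536, 0.0504]
ee_rot: [-0.002, -0.084, 0.996, -0.0]
ft_force: [-0.2, 0.2, -0.8]
grip_width: 0.48
grip_force: 0.0
```

Run:
```python
from h import *
s=read_state();print(s["time_s"],s["position"],s["grip_width"])
o=[]
for n,b in(("scene",(310,130,470,270)),("side",(195,130,355,270))):
    im,d=get_image(n);o.append(cv2.resize(im[b[1]:b[3],b[0]:b[2],::-1],(400,350)))
cv2.imwrite("pics/c4.png",np.hstack(o))
```

```text
7.8667 [0.51030659 0.15362611 0.05040376] 0.4800850273319516
```

View pics/c4.png

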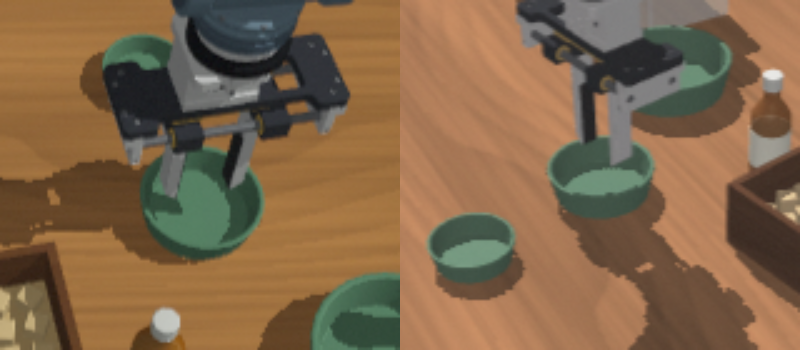

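The tips are over the middle of the dish and inside the rim in both views. I lower them inside to just above the floor, then spread them.

Request:
step_arm(increments=[[[0,0,0.12],0],[[0,0,0.25],0],[[0,0,0.33],0],[[0,0,0.38],0],[[0,0,0.38],0]])

```text
time_s: 8.38
position: [0.511, 0.154, 0.0137]
ee_rot: [-0.001, -0.084, 0.996, -0.0]
ft_force: [0.1, 0.4, -0.0]
grip_width: 0.478
grip_force: 0.0
```

Request:
step_arm(increments=[[[0,0,0],0],[[0,0,0],0],[[0,0,0],0],[[0,0,0],0],[[0,0,0],0],[[0,0,0],0]], claw=0.32)

```text
time_s: 8.88
position: [0.5119, 0.1547, 0.0151]
ee_rot: [0.001, -0.084, 0.996, 0.0]
ft_force: [-1.6, 4.4, 3.6]
grip_width: 0.682
grip_force: 2.5
```

Request:
step_arm(increments=[[[0.06,0,0],0],[[0.12,0,0],0],[[0.18,0,0],0],[[0.24,0,0],0],[[0.3,-0.04,0],0],[[0.34,-0.1,0],0],[[0.34,-0.2,0],0],[[0.34,-0.3,0],0],[[0.34,-0.4,0],0]])

```text
time_s: 9.63
position: [0.4834, 0.1087, 0.0144]
ee_rot: [-0.001, -0.084, 0.996, 0.001]
ft_force: [-1.4, 5.5, 4.7]
grip_width: 0.673
grip_force: 3.5
```

Request:
step_arm(increments=[[[0,-0.1,0],0],[[0,-0.2,0],0],[[0,-0.3,0],0],[[0,-0.4,0],0],[[0,-0.4,0],0]])

```text
time_s: 10.05
position: [0.4905, 0.0682, 0.0143]
ee_rot: [-0.001, -0.083, 0.997, 0.0]
ft_force: [0.0, 2.5, 2.5]
grip_width: 0.674
grip_force: 1.2
```

Run:
```python
from h import *
s=read_state();print(s["time_s"],s["position"],s["grip_width"],s["ft_force"])
im,d=get_image("scene");cv2.imwrite("pics/c5.png",cv2.resize(im[120:320,200:460,::-1],(650,500)))
```

```text
10.05 [0.49054738 0.06821422 0.01427867] 0.6744252387778717 [0.0466409  2.48208846 2.48745666]
```

View pics/c5.png

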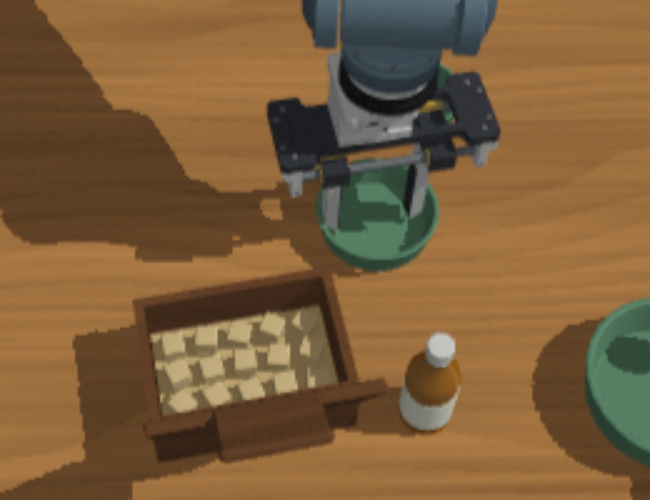

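The dish follows the fingers in the crop, at about (378,215), and clears the caddy's left front corner at (325,275). I measure the remaining gap.

```bash
cat >> h.py <<'E'
def dish():
    "dish centre and TCP in caddy axes (m), from both cameras"
    a=np.array([[.986,.166],[-.166,.986]]);o=np.array([.644,-.047]);tcp=read_state()["position"][:2]
    print("tcp",(a@(tcp-o)).round(4))
    for n in("scene","side"):
        im,d=get_image(n);K,Rm,t=cam(n);P=cloud(d,K,Rm,t);hsv=cv2.cvtColor(im,cv2.COLOR_RGB2HSV)
        near=np.hypot(P[...,0]-tcp[0],P[...,1]-tcp[1])<.08
        g=(hsv[...,0]>50)&(hsv[...,0]<100)&(hsv[...,1]>50)&(d>0)&near&(P[...,2]>.027)&(P[...,2]<.036)
        r=P[g][:,:2]
        from scipy.optimize import least_squares
        s=least_squares(lambda c:np.hypot(*(r-c).T)-.0525,tcp,loss="soft_l1",f_scale=.002)
        print(n,len(r),(a@(s.x-o)).round(4),np.abs(s.fun).mean().round(4))
E
python3 -c "from h import *;dish()"
```

```text
tcp [-0.1322  0.1395]
scene 207 [-0.1275  0.1407] 0.0015
side 147 [-0.1322  0.1401] 0.0016
```

Request:
step_arm(increments=[[[0,-0.1,0],0],[[0,-0.2,0],0],[[0,-0.3,0],0],[[0,-0.4,0],0],[[0,-0.5,0],0],[[0,-0.6,0],0],[[0,-0.7,0],0],[[0,-0.8,0],0],[[0,-0.9,0],0],[[0,-1.0,0],0]])

```text
time_s: 11.03
position: [0.5082, -0.0301, 0.0144]
ee_rot: [-0.0, -0.084, 0.996, 0.0]
ft_force: [0.2, 2.1, -1.2]
grip_width: 0.683
grip_force: 0.8
```

Request:
step_arm(increments=[[[0,-0.1,0],0],[[0,-0.2,0],0],[[0,-0.3,0],0],[[0,-0.37,0],0],[[0,-0.4,0],0],[[0,-0.4,0],0]])

```text
time_s: 11.53
position: [0.5152, -0.0695, 0.0147]
ee_rot: [0.0, -0.084, 0.996, -0.0]
ft_force: [-0.4, -0.1, 0.3]
grip_width: 0.678
grip_force: 0.0
```

Request:
step_arm(increments=[[[-0.04,0,0],0],[[-0.08,0,0],0],[[-0.12,0,0],0],[[-0.16,0,0],0],[[-0.16,0,0],0]])

```text
time_s: 11.95
position: [0.531, -0.0655, 0.0145]
ee_rot: [-0.0, -0.084, 0.996, -0.0]
ft_force: [-0.9, 0.8, 1.0]
grip_width: 0.681
grip_force: 1.1
```

```bash
python3 -c "from h import *;dish()"
```

```text
tcp [-0.1145  0.0005]
scene 150 [-0.1231 -0.0003] 0.0016
side 186 [-0.1283 -0.0016] 0.0016
```

Request:
step_arm(increments=[[[-0.04,0,0],0],[[-0.08,0,0],0],[[-0.1,0,0],0],[[-0.1,0,0],0]])

```text
time_s: 12.38
position: [0.5408, -0.0641, 0.0144]
ee_rot: [0.0, -0.084, 0.996, -0.0]
ft_force: [-2.5, 0.2, 0.9]
grip_width: 0.679
grip_force: 1.5
```

Request:
step_arm(increments=[[[-0.02,0,0],0],[[-0.04,0,0],0],[[-0.04,0,0],0]])

```text
time_s: 12.63
position: [0.5446, -0.0635, 0.0144]
ee_rot: [0.0, -0.084, 0.996, -0.0]
ft_force: [-2.3, -0.1, 0.4]
grip_width: 0.68
grip_force: 1.7
```

Request:
step_arm(increments=[[[-0.02,0,0],0],[[-0.03,0,0],0],[[-0.03,0,0],0]])

```text
time_s: 12.88
position: [0.5469, -0.063, 0.0143]
ee_rot: [-0.001, -0.084, 0.996, 0.0]
ft_force: [-4.8, -1.6, 1.9]
grip_width: 0.681
grip_force: 2.7
```

Request:
step_arm(increments=[[[-0.02,0,0],0],[[-0.03,0,0],0],[[-0.03,0,0],0]])

```text
time_s: 13.13
position: [0.5476, -0.0627, 0.014]
ee_rot: [-0.004, -0.085, 0.996, 0.0]
ft_force: [-13.1, -3.4, 8.9]
grip_width: 0.683
grip_force: 6.6
```

```bash
python3 -c "from h import *;dish()"
```

```text
tcp [-0.0977  0.0005]
scene 80 [-0.1081 -0.0006] 0.0015
side 184 [-0.1126 -0.0022] 0.0016
```

The dish is firmly against the front (13 N) at y ≈ 0. I back the fingers off to the dish centre, narrow them and lift out.

Request:
step_arm(increments=[[[0.03,0,0],0],[[0.06,0,0],0],[[0.09,0,0],0],[[0.09,0,0],0]])

```text
time_s: 13.57
position: [0.5416, -0.0641, 0.0146]
ee_rot: [0.001, -0.084, 0.996, -0.0]
ft_force: [0.3, 0.0, -0.4]
grip_width: 0.682
grip_force: 0.0
```

Request:
step_arm(increments=[[[0,0,0],0],[[0,0,0],0],[[0,0,0],0],[[0,0,0],0]], claw=0.52)

```text
time_s: 13.9
position: [0.5416, -0.064, 0.0145]
ee_rot: [0.0, -0.084, 0.996, -0.0]
ft_force: [-0.9, 0.3, -0.9]
grip_width: 0.485
grip_force: 0.0
```

Request:
step_arm(increments=[[[0,0,-0.1],0],[[0,0,-0.25],0],[[0,0,-0.5],0],[[0,0,-0.8],0],[[0,0,-1.0],0]])

```text
time_s: 14.32
position: [0.5424, -0.0643, 0.1178]
ee_rot: [0.001, -0.084, 0.996, -0.001]
ft_force: [0.8, -0.4, 0.1]
grip_width: 0.482
grip_force: 0.0
```

Request:
step_arm(increments=[[[0.2,0,-0.2],0],[[0.5,0,-0.4],0],[[0.8,0,-0.6],0],[[1.0,0,-0.6],0],[[1.0,0,-0.6],0]])

```text
time_s: 14.73
position: [0.4414, -0.0811, 0.1763]
ee_rot: [0.001, -0.083, 0.997, -0.001]
ft_force: [0.3, -0.1, -1.1]
grip_width: 0.481
grip_force: 0.0
```

Run:
```python
from h import *
import h
dish()
o=[]
for n,b in(("scene",(160,140,420,320)),("side",(240,120,500,300))):
    im,d=get_image(n);o.append(cv2.resize(im[b[1]:b[3],b[0]:b[2],::-1],(400,277)))
cv2.imwrite("pics/c6.png",np.hstack(o))
s=read_state();print(s["time_s"],s["position"],s["ft_force"])
```

```text
tcp [-0.2054 -0.    ]
scene 120 [-0.2016  0.0043] 0.0093
side 79 [-0.2061 -0.0245] 0.0096
14.9333 [ 0.44333541 -0.08065175  0.17444703] [-0.79051097  0.17813176 -0.17773669]
```

View pics/c6.png

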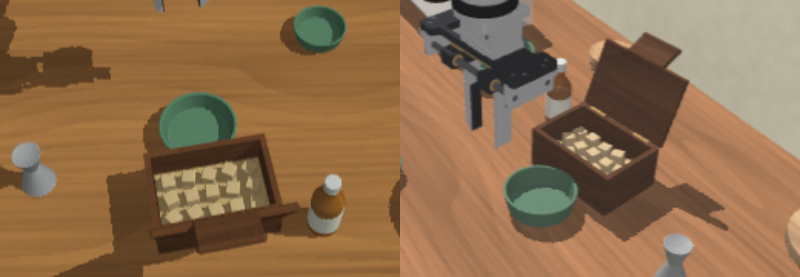

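The lid is open, the dish rests against the middle of the front (about 1–2 mm off centre), and the jigger and bottle have not moved.

```bash
python3 -c "
from station import *
print(hand_in())"
```

```text
the job is handed in; nothing more can be done
None
```

I flipped the lid open past its balance point and it stays up by itself; the middle-sized dish was then pushed against the middle of the caddy's front (within about 2 mm of centre), the jigger and bottle look undisturbed in the last pictures, and I handed in at about 15 s with no verdict shown.

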